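# Expose half of an agar plate under the sprung shutter

## Robot

A 6-joint arm with a two-finger parallel gripper is mounted at the origin on a cart in front of the work surface, level with it; the furniture and walls round the work are solid. World frame = base frame: x ahead of the robot, y to its left, z up, the work surface at z = 0. Lengths are in m, angles in rad, forces in N, time in s.
With the tool pointing down it reaches from about 0.15 to 0.775 m from the base axis. Payload 6.1 kg.
Tool frame: the origin (TCP) lies midway between the tips of the shut fingers; the grasp point (between the pads) lies 19 mm behind it; z points along the fingers, y is the line along which they close (so a half turn about z gives the same grasp; the last joint's range is limited). The gripper opens to 85 mm and grips with 20 to 120 N. Pads are 22 mm wide; open, the fingers measure 114 mm over their backs; the gripper's body (76 mm by 85 mm) begins 54 mm behind the grasp point. The pads swing forward as they close: fully open they stand 13 mm farther back than shut.
Start: joints at [1.167, 0.126, -0.04, 1.405, 0, 1.571], TCP at [0.206, 0.483, 0.231] pointing down, gripper open.
Joint ranges: [-2.72, 2.72], [-0.95, 1.95], [-1.27, 1.35], [-1.78, 2.02], [-1.46, 1.47], [-3.14, 3.14]. Speed limits (rad/s): [2.39, 2.39, 3.01, 3.14, 3.14, 3.14].

## Interface

Orientations are given as a rotation vector (axis times angle).
In Python, from station import sense, cams, robot, nets gives the robot as it stands. The module is installed in compiled form; this text tells all that it offers.
- The arm moves only by the shell command python3 -m pendant 'ROWS' [FORCE]. ROWS is JSON, a list of rows, each a list of 3 entries, a list of its own where there are three numbers: the turn, a rotation vector about the world's x, y, z in degrees, then the shift along the world's x, y, z in cm, then the finger opening in cm, from 0 to 8.54. In form: [[[ax, ay, az], [dx, dy, dz], fingers], ...]. A call has exactly 10 rows; each row shifts and turns the commanded pose from where the row before left it; what a row does not reach is not made up. A row lasts 1/8 s, in which the tool goes at most 62.5 mm and 10.7 degrees, less where a joint would pass 70% of its speed; a pose out of reach is approached as far as the arm can. A call is refused whole if a number of a shift passes 6.25 or a number of a turn 10.7, either way. A call with a gripper value outside its range is refused whole. The fingers move at their own pace and stop on an object; FORCE is the grip in N (left out, the last holds). Time passes only in rows, so rows that do not move let the fingers close, or fill a call up. It gives the time, the measured TCP pose, the force, the opening and the grip force at its end, in the units of the state.
- sense(): the state, without advancing time (a new reading comes with each control period).
- cams.camera(name): name is "scene" or "top"; returns the picture (420x560x3 uint8, red, green, blue); there is no depth.
- cams.camera_params(name): a dict with "mtx" (3x3 intrinsics, pixels), "pose" (4x4, takes a point from camera to world coordinates). Camera axes: x right, y down, z forward; pixel columns grow to the right and rows downward; lengths in m; the calibration is good to about 2 mm. A picture is of the moment at which its call begins. camera_params takes no time and is no camera call.
- robot.sign_off(): hands the job in; it is judged then, once.
Trained networks look in the newest picture that a camera, given by its name, has taken for a name from the list of things; names that differ only in an ending like _2 or _b are one class to them, and where a whole thing is asked for, a point or a joint stands for the part that bears it (a point fixed in the world has none). Each returns a list of dicts, best first, with "conf" (0 to 1); they miss things now and then, are a little off and sometimes report something else, mostly with a low value. They report only what shows in the picture. A call takes as long as a camera call. They do not tell look-alikes from the thing itself.
- nets.boxes_of(query, camera): "location" ([x, y, z] in m, in world coordinates, good to about 4 mm: the middle of the surface that is visible of it).
- nets.cut_out(query, camera): "pixels" (420x560 bool, what is visible of it).
- nets.pinpoint(query, camera): "location" ([x, y, z] in m, in world coordinates, good to about 4 mm: a listed point, or the origin of a listed thing).
The state is a dict: "time_s": time; "joint_positions": joint angles; "dq": joint speeds; "tau": joint torques, N m; "tcp_pos": TCP position; "orientation": TCP orientation; "contact_force": force on the tool from outside, world axes, zero at the start; "ft_torque": the same for the moment, N m; "width": finger opening in m; "grip_force": force on a finger pad.
Only numpy, scipy, OpenCV 4.12 (cv2) and the standard library are available. Lean on these libraries where they do the work, as an engineer would, in place of code of your own. Each camera call takes 0.05 s, during which the arm holds its last target. There are 200 camera calls.

## Task

For a half-plate lamp exposure, first turn the black fluted handwheel clockwise, in several grasps and with the shutter kept shut, until the agar plate on its carriage is centred under the exposure window (the red line on the carriage then stands under the red line on the bridge's front edge). Then draw the shutter open by its black pull knob, against its springs, to half of its travel and never clearly past it, so that only half of the plate is lit, and hold it there: the program finishes while the gripper still holds the knob at the half-way mark. Move the plate by the handwheel only, without pushing the plate or its carriage, and leave the second plate, the stain vial and the tweezers where they are.

Things in the scene. Friction and masses are not known exactly. Their poses are not given: they have to be found in the camera images.
- exposure_base: white base plate of the exposure unit, 180 x 360 mm, top 20 mm above the table, fixed. Origin under its centre on the table; its own +y axis runs along the guide rods from the bridge (right) to the loading end (left), +x points away from the robot. Its yaw differs from start to start.
- wheel_grip (a point): centre of the handwheel's grip, on its upright axis, 102 mm above the table. The grip is a black fluted cylinder, 52 mm across and 30 mm high (86 to 116 mm above the table), free all round; a graduated metal collar (62 mm across, top at 77 mm) lies below it. The axis is fixed; turning takes about 0.1 Nm, and the wheel stays where it is left.
- handwheel (a joint): angle of the handwheel in rad, 0 at the start, grows clockwise seen from above, stops at 6.18. A pinion and rack carry the carriage 22 mm per rad towards the base's -y (from the wheel towards the bridge and its window).
- carriage: grey plate carriage, 80 x 88 mm, top 48 mm above the table, on two guide rods along the base's y axis, with a brass rack and a red index line at its middle on the front edge. Origin at table height below the carriage's centre; the agar plate sits centred on it between six short pins.
- plate: round petri dish with pink agar, 64 mm across, 14 mm high, loose, on the carriage. Origin at the centre of its underside, 48 mm above the table.
- window (a point): centre of the square exposure window, 68 x 68 mm, in the grey bridge over the guide rods, 71 mm above the table, straight above the rail line; the plate is to come under this point. A red line on the bridge's front edge marks its middle. The bridge is fixed; in each start it stands at a different place along the rods, 90 to 120 mm from the plate.
- lamp (a point): centre of the white lamp bar (116 x 50 x 22 mm, leaning) fixed on the bridge 150 mm behind the window's centre (+x of the base), 148 mm above the table; its top is 180 mm above the table. Keep the gripper's body clear of it.
- pull_knob_grip (a point): centre of the gripping length of the shutter's pull knob: black upright cylinder, 18 mm across, 38 mm high (91 to 129 mm above the table), this point at 113 mm, standing on an aluminium cross-bar (12 mm wide along the base's y axis, 122 mm long, top at 91 mm). It moves with the shutter; shut, it stands 52 mm from the window's centre towards the base's -y.
- shutter (a joint): how far the dark steel shutter plate has been drawn open towards the base's -y (to the right): 0 shut, 0.036 m half (red marks on both guides beside the white lines of the cross-bar), 0.072 fully open (black marks). Two springs pull it shut: 2.5 N at 0, rising by 110 N/m to 6.5 N at half travel and 10.4 N fully open; it shuts when let go.
- next_plate: second petri dish (pale agar), 64 mm across, 14 mm high, loose on the table; origin at the centre of its underside. To be left alone.
- stain_vial: brown stain vial with white cap, 25 mm across, 59 mm high, loose on the table; origin at the centre of its underside. To be left alone.
- tweezers: steel tweezers, 121 mm long, lying on the table near the robot; origin at the centre of the underside. To be left alone.
Mind the look-alikes: they are no part of the job. Leave any yellow look-alike of the plate alone.

How it is judged:
On the way:
1. the plate is centred under the window while the shutter is still shut (horizontal distance between plate and window below 0.005 m and value of joint shutter below 0.005 m), for 0.3 s.
At the end, for the whole second after the job is handed in: The plate lies flat on its carriage within 5 mm of the window's centre (seen from above), the shutter is held still by the fingers on the pull knob (more than 1.5 N) at 36 mm opening, plus or minus 5 mm, and the second plate, the vial and the tweezers are within 15 mm of where they stood (horizontal distance between plate and window below 0.005 m and height (world z) of plate between 0.044 and 0.052 m and angle between plate's own z axis and vertical below 0.08 rad and value of joint shutter between 0.031 and 0.041 m and velocity of joint shutter between -0.01 and 0.01 m/s and contact force between the fingers and shutter_c0 above 1.5 N and distance of each of next_plate, stain_vial, tweezers from where it was at the start of the episode below 0.015 m); the arm keeps its last pose, push and grip.
It fails at once if the shutter is opened (more than 7 mm) while the plate is not under the window (more than 8 mm off) (value of joint shutter above 0.007 m and horizontal distance between plate and window above 0.008 m).
It fails at once if the shutter is opened clearly past half (more than 46 mm of its 72 mm) (value of joint shutter above 0.046 m).
It fails at once if the plate or its carriage is pushed by the gripper (contact force between any of the arm, the fingers and carriage above 1 N or contact force between any of the arm, the fingers and plate above 1 N).
It fails at once if a bystander is knocked (moved more than 25 mm) (distance of any of next_plate, stain_vial, tweezers from where it was at the start of the episode above 0.025 m).
It also fails if it takes over 72 s, if anything falls off the work surface, if the arm or the gripper's body presses on something with over 40 N, if the wrist force passes 120 N, or if a joint passes its speed limit or range.

## Working session

There is one attempt and no reset: what is moved stays moved. The work goes in short steps, Python scripts to look and compute and a shell command to move; the robot and the scene stay as the last step left them, time stands still between calls to the robot, and variables do not carry over. Pictures are saved under pics/ and viewed, at most 10 in all, crops included, and the job is handed in when it is done.

```bash
mkdir -p pics; python3 - <<'E'
from station import sense,cams,robot,nets
import cv2,numpy as np
s=sense();print(s['time_s'],s['tcp_pos'],s['orientation'],s['width'])
for c in('scene','top'):
    im=cams.camera(c);cv2.imwrite(f'pics/{c}0.png',im[:,:,::-1])
    for q in('exposure_base','wheel_grip','carriage','plate','window','pull_knob_grip','lamp','next_plate','stain_vial','tweezers'):
        print(c,q,[(np.round(r['location'],4).tolist(),round(r['conf'],2)) for r in nets.pinpoint(q,c)[:3]])
E
```

```text
0.0 [0.20611235 0.48240377 0.23051206] [-6.29901981e-01 -3.07745040e+00  2.51963415e-03] 0.08528326176152219
scene exposure_base [([0.5292, -0.048, 0.0016], 0.91)]
scene wheel_grip [([0.497, -0.0022, 0.1013], 0.62)]
scene carriage [([0.5621, 0.0099, -0.0079], 0.96), ([0.368, -0.0995, 0.001], 0.18)]
scene plate [([0.7414, 0.0769, -0.0024], 0.84), ([0.5612, 0.0055, 0.0439], 0.67)]
scene window [([0.5466, -0.0989, 0.0706], 0.84)]
scene pull_knob_grip [([0.5354, -0.148, 0.1109], 0.8), ([0.562, 0.006, 0.0456], 0.28)]
scene lamp [([0.6973, -0.1178, 0.149], 0.93), ([0.5359, -0.1486, 0.1142], 0.29)]
scene next_plate [([0.4508, -0.2972, 0.0024], 0.89)]
scene stain_vial [([0.6045, 0.1703, 0.0004], 0.54)]
scene tweezers [([0.3691, -0.0997, -0.0011], 0.51)]
top exposure_base [([0.5335, -0.0495, -0.0027], 0.79)]
top wheel_grip [([0.4952, -0.001, 0.1039], 0.63)]
top carriage [([0.5621, 0.0116, 0.0007], 0.83)]
top plate [([0.7383, 0.0791, 0.0016], 0.81), ([0.5624, 0.0118, 0.0522], 0.63)]
top window [([0.5497, -0.0955, 0.0697], 0.73)]
top pull_knob_grip [([0.5394, -0.1437, 0.1088], 0.7)]
top lamp [([0.6987, -0.1208, 0.1442], 0.87)]
top next_plate [([0.4515, -0.2957, -0.0009], 0.65)]
top stain_vial [([0.6073, 0.1759, -0.0019], 0.57)]
top tweezers [([0.4961, -0.0003, 0.1035], 0.72), ([0.3699, -0.1022, -0.0041], 0.51)]
```

View pics/scene0.png

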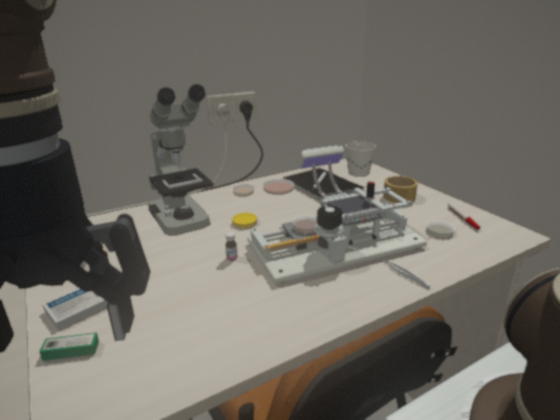

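View pics/top0.png

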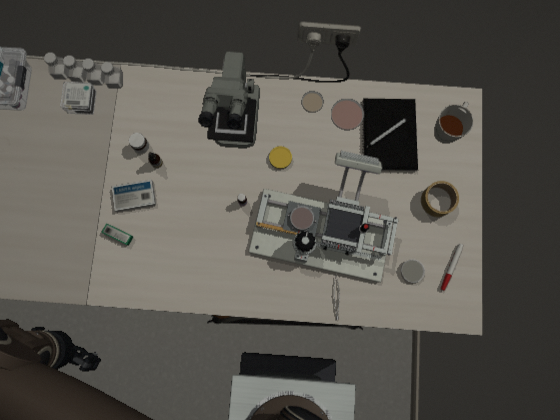

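The scene picture shows the handwheel at about (329,215), the carriage with its pink plate left of it, and the knob and bridge to the right. In the top picture the wheel is at (305,240), the plate at (302,217) and the knob at (365,228). The yellow dish at (280,158) and the pink dish at (347,113) are look-alikes. I'm moving over the wheel.

```bash
python3 -m pendant '[[[0,0,0],[2.9,-4.84,0],8.5],[[0,0,0],[2.9,-4.84,0],8.5],[[0,0,0],[2.9,-4.84,0],8.5],[[0,0,0],[2.9,-4.84,0],8.5],[[0,0,0],[2.9,-4.84,0],8.5],[[0,0,0],[2.9,-4.84,0],8.5],[[0,0,0],[2.9,-4.84,0],8.5],[[0,0,0],[2.9,-4.84,0],8.5],[[0,0,0],[2.9,-4.84,0],8.5],[[0,0,0],[2.9,-4.84,0],8.5]]' 40; python3 -c "
from station import sense;s=sense();print(s['tcp_pos'],s['joint_positions'],s['orientation'])"
```

```text
time_s: 2.35
tcp_pos: [0.4971, -0.0031, 0.2315]
orientation: [0.63, 3.077, 0.0]
contact_force: [1.2, 1.4, 1.0]
width: 0.0848
grip_force: 0.0
[ 0.49705753 -0.00307243  0.23151907] [-6.26764100e-03  7.23088049e-02 -9.87289177e-02  1.39902392e+00
  1.45464220e-04  3.97813597e-01] [6.30280787e-01 3.07701163e+00 4.48521395e-04]
```

```bash
python3 -m pendant '[[[0,0,0],[0,0,-4],8.5],[[0,0,0],[0,0,-4],8.5],[[0,0,0],[0,0,-2.7],8.5],[[0,0,0],[-0.05,0.1,-2],8.5],[[0,0,0],[0,0,-2],8.5],[[0,0,0],[0,0,0],8.5],[[0,0,0],[0,0,0],5],[[0,0,0],[0,0,0],4.5],[[0,0,0],[0,0,0],4.5],[[0,0,0],[0,0,0],4.5]]' 40; python3 - <<'E'
from station import cams
import cv2
im=cams.camera('scene')[150:300,220:440];cv2.imwrite('pics/s1.png',cv2.resize(im[:,:,::-1],None,fx=3.5,fy=3.5))
E
```

```text
time_s: 3.6
tcp_pos: [0.4961, -0.0014, 0.0858]
orientation: [0.631, 3.076, -0.004]
contact_force: [-2.0, -4.0, 5.1]
width: 0.0511
grip_force: 41.7
```

View pics/s1.png

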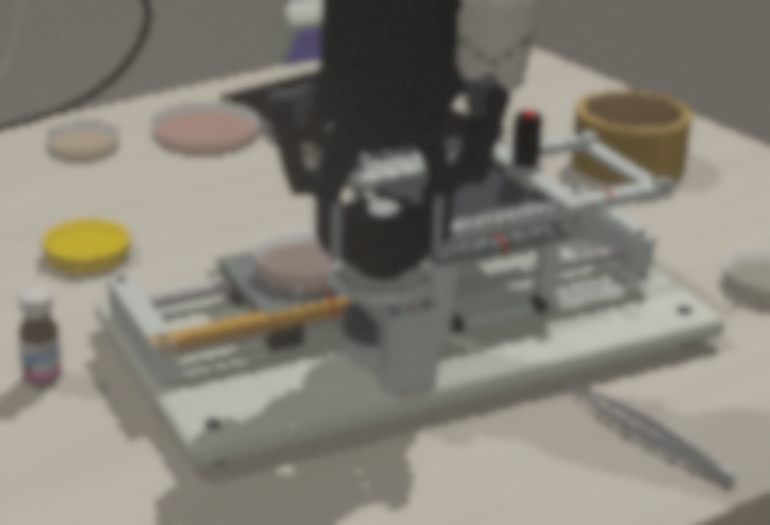

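Both fingers hold the grip at crop (385,240). The red carriage index is at (330,303) and the bridge line at (500,243). Next I turn the wheel 96° clockwise.

```bash
python3 -m pendant '[[[0,0,-6],[0,0,0],4.5],[[0,0,-10],[0,0,0],4.5],[[0,0,-10],[0,0,0],4.5],[[0,0,-10],[0,0,0],4.5],[[0,0,-10],[0,0,0],4.5],[[0,0,-10],[0,0,0],4.5],[[0,0,-10],[0,0,0],4.5],[[0,0,-10],[0,0,0],4.5],[[0,0,-10],[0,0,0],4.5],[[0,0,-10],[0,0,0],4.5]]' 40; python3 - <<'E'
from station import cams,nets,sense
print(sense()['joint_positions'])
cams.camera('scene');cams.camera('top')
for c in('scene','top'):
  for q in('carriage','plate'):
    print(c,q,[(r['location'],round(r['conf'],2)) for r in nets.pinpoint(q,c)[:3]])
E
```

```text
time_s: 4.9
tcp_pos: [0.4949, -0.0017, 0.0858]
orientation: [2.712, 1.581, -0.004]
contact_force: [-6.2, -6.2, 8.6]
width: 0.0508
grip_force: 42.1
[-1.51341579e-03  1.12142473e-01 -3.77845359e-01  1.08144075e+00
 -3.33558143e-03  2.08429377e+00]
scene carriage [([0.558, -0.0281, -0.0053], 0.62), ([0.4534, -0.2963, 0.003], 0.22)]
scene plate [([0.7411, 0.0774, -0.0035], 0.9), ([0.557, -0.0285, 0.0416], 0.55)]
top carriage []
top plate [([0.7369, 0.0807, -0.0004], 0.86)]
```

```bash
python3 -m pendant '[[[0,0,0],[0,0,0],7.6],[[0,0,0],[0,0,0],7.6],[[0,0,0],[0,0,0],7.6],[[0,0,0],[0,0,0],7.6],[[0,0,8],[0,0,0],7.6],[[0,0,10],[0,0,0],7.6],[[0,0,10],[0,0,0],7.6],[[0,0,10],[0,0,0],7.6],[[0,0,10],[0,0,0],7.6],[[0,0,10],[0,0,0],7.6]]'
python3 -m pendant '[[[0,0,10],[0,0,0],7.6],[[0,0,10],[0,0,0],7.6],[[0,0,10],[0,0,0],7.6],[[0,0,8],[0,0,0],7.6],[[0,0,0],[0,0,0],7.6],[[0,0,0],[0,0,0],4.5],[[0,0,0],[0,0,0],4.5],[[0,0,0],[0,0,0],4.5],[[0,0,0],[0,0,0],4.5],[[0,0,0],[0,0,0],4.5]]' 40
python3 -m pendant '[[[0,0,-6],[0,0,0],4.5],[[0,0,-10],[0,0,0],4.5],[[0,0,-10],[0,0,0],4.5],[[0,0,-10],[0,0,0],4.5],[[0,0,-10],[0,0,0],4.5],[[0,0,-10],[0,0,0],4.5],[[0,0,-10],[0,0,0],4.5],[[0,0,-10],[0,0,0],4.5],[[0,0,-10],[0,0,0],4.5],[[0,0,-10],[0,0,0],4.5]]' 40; python3 - <<'E'
from station import cams,nets,sense
cams.camera('scene');cams.camera('top')
for c in('scene','top'):
  for q in('carriage','plate','window','pull_knob_grip'):
    print(c,q,[(r['location'],round(r['conf'],2)) for r in nets.pinpoint(q,c)[:3]])
E
```

```text
time_s: 6.45
tcp_pos: [0.4958, -0.0001, 0.0842]
orientation: [-1.59, -2.71, 0.0]
contact_force: [0.1, 0.7, 0.5]
width: 0.0758
grip_force: 0.0
time_s: 7.7
tcp_pos: [0.4955, -0.0011, 0.0846]
orientation: [0.633, 3.077, -0.003]
contact_force: [-2.6, -4.6, 4.2]
width: 0.051
grip_force: 42.0
time_s: 8.95
tcp_pos: [0.4952, -0.0011, 0.0846]
orientation: [2.713, 1.581, -0.003]
contact_force: [-2.8, -6.3, 5.5]
width: 0.0507
grip_force: 42.1
scene carriage []
scene plate [([0.7425, 0.0779, -0.0025], 0.65)]
scene window [([0.5501, -0.0969, 0.0699], 0.82), ([0.6077, 0.1705, -0.0012], 0.16)]
scene pull_knob_grip [([0.5359, -0.1466, 0.1104], 0.58)]
top carriage []
top plate [([0.7392, 0.081, -0.0014], 0.66)]
top window [([0.5543, -0.094, 0.0714], 0.63)]
top pull_knob_grip [([0.5404, -0.145, 0.1102], 0.96)]
```

```bash
python3 -m pendant '[[[0,0,0],[0,0,0],7.6],[[0,0,0],[0,0,0],7.6],[[0,0,0],[0,0,0],7.6],[[0,0,0],[0,0,0],7.6],[[0,0,8],[0,0,0],7.6],[[0,0,10],[0,0,0],7.6],[[0,0,10],[0,0,0],7.6],[[0,0,10],[0,0,0],7.6],[[0,0,10],[0,0,0],7.6],[[0,0,10],[0,0,0],7.6]]'
python3 -m pendant '[[[0,0,10],[0,0,0],7.6],[[0,0,10],[0,0,0],7.6],[[0,0,10],[0,0,0],7.6],[[0,0,8],[0,0,0],7.6],[[0,0,0],[0,0,0],7.6],[[0,0,0],[0,0,0],4.5],[[0,0,0],[0,0,0],4.5],[[0,0,0],[0,0,0],4.5],[[0,0,0],[0,0,0],4.5],[[0,0,0],[0,0,0],4.5]]' 40
python3 -m pendant '[[[0,0,-6],[0,0,0],4.5],[[0,0,-10],[0,0,0],4.5],[[0,0,-10],[0,0,0],4.5],[[0,0,-10],[0,0,0],4.5],[[0,0,-10],[0,0,0],4.5],[[0,0,-10],[0,0,0],4.5],[[0,0,-10],[0,0,0],4.5],[[0,0,-9],[0,0,0],4.5],[[0,0,0],[0,0,0],4.5],[[0,0,0],[0,0,0],4.5]]' 40; python3 - <<'E'
from station import cams
import cv2
im=cams.camera('scene');cv2.imwrite('pics/raw_s2.png',im[:,:,::-1]);a=im[175:265,300:420]
cv2.imwrite('pics/s2.png',cv2.resize(a[:,:,::-1],None,fx=6.5,fy=6.5,interpolation=cv2.INTER_CUBIC))
im=cams.camera('top');cv2.imwrite('pics/raw_t2.png',im[:,:,::-1])
E
```

```text
time_s: 10.7
tcp_pos: [0.4958, -0.0001, 0.0843]
orientation: [-1.59, -2.71, -0.0]
contact_force: [0.1, -0.6, -0.8]
width: 0.0763
grip_force: 0.0
time_s: 11.95
tcp_pos: [0.4955, -0.0011, 0.0846]
orientation: [0.633, 3.077, -0.003]
contact_force: [-1.7, -4.7, 3.8]
width: 0.0513
grip_force: 42.0
time_s: 13.2
tcp_pos: [0.4953, -0.0012, 0.0846]
orientation: [2.375, 2.055, -0.003]
contact_force: [-4.0, -3.4, 4.6]
width: 0.0506
grip_force: 42.0
```

View pics/s2.png

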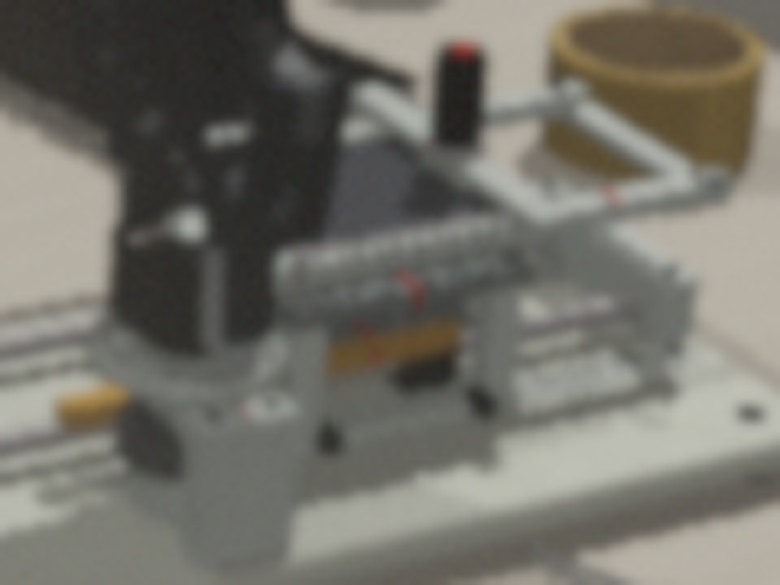

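Bridge red line: crop (405–420, 270–305). Carriage red line: (365–377, 330–358), still left of vertical alignment. Now I compute the remaining distance.

```bash
cat > g.py <<'E'
import numpy as np,cv2
from station import cams
def P(c):
    p=cams.camera_params(c);return np.array(p['mtx']),np.array(p['pose'])
def ray(c,u,v,z):
    K,T=P(c);d=T[:3,:3]@np.linalg.solve(K,[u,v,1]);o=T[:3,3];return o+d*(z-o[2])/d[2]
def proj(c,X):
    K,T=P(c);p=K@(T[:3,:3].T@(np.array(X)-T[:3,3]));return p[:2]/p[2]
def reds(im,box):
    u0,u1,v0,v1=box;a=im[v0:v1,u0:u1].astype(int)
    m=((a[:,:,0]-np.maximum(a[:,:,1],a[:,:,2]))>22)&(abs(a[:,:,1]-a[:,:,2])<25)
    n,l,st,ce=cv2.connectedComponentsWithStats(m.astype(np.uint8),connectivity=8)
    return [((ce[i]+[u0,v0]).round(1).tolist(),st[i].tolist()[:5]) for i in range(1,n)]
E
python3 - <<'E'
from g import *
yaw=-0.137;ex=np.array([np.cos(yaw),np.sin(yaw)]);ey=np.array([-np.sin(yaw),np.cos(yaw)]);W=np.array([.549,-.097])
for f in('scene0','raw_s2','top0','raw_t2'):
    im=cv2.imread(f'pics/{f}.png')[:,:,::-1];print(f)
    for r in reds(im,(295,410,170,250) if f[0]=='s' or 's2' in f else (255,400,190,280)):print(r)
f=lambda X:np.round([(X[:2]-W)@ex*1e3,(X[:2]-W)@ey*1e3],1)
for z in(.044,.048):print('car0',f(ray('scene',314.3,236.6,z)))
for px in((362.3,216.5),(364.6,221.6)):
  for z in(.061,.066,.071,.076):print('bridge',px,z,f(ray('scene',*px,z)))
for px in((356.2,225.8),(358,230)):
  for z in(.04,.044,.048):print('car',px,z,f(ray('scene',*px,z)))
E
```

```text
scene0
([370.8, 182.2], [74, 11, 5, 4, 13])
([362.7, 218.3], [66, 47, 4, 4, 7])
([313.8, 234.6], [18, 64, 3, 2, 5])
([315.7, 238.7], [20, 68, 2, 2, 3])
raw_s2
([370.8, 182.1], [74, 11, 5, 3, 12])
([393.0, 204.0], [98, 34, 1, 1, 1])
([363.0, 218.6], [66, 47, 4, 5, 9])
([356.0, 226.5], [61, 56, 1, 2, 2])
([357.2, 229.6], [61, 59, 3, 2, 5])
top0
([379.2, 216.5], [124, 25, 2, 4, 4])
([365.6, 225.9], [109, 34, 4, 5, 17])
([298.0, 231.5], [43, 41, 1, 2, 2])
([338.2, 246.2], [83, 55, 2, 4, 5])
([373.2, 248.2], [118, 57, 2, 4, 5])
([301.0, 256.5], [46, 66, 1, 2, 2])
raw_t2
([379.4, 216.4], [124, 25, 2, 4, 5])
([365.7, 225.9], [109, 34, 5, 5, 18])
([373.2, 248.2], [118, 57, 2, 4, 5])
car0 [-36.7 105.9]
car0 [-42.9 109.1]
bridge (362.3, 216.5) 0.061 [-25.4 -19.2]
bridge (362.3, 216.5) 0.066 [-33.7 -13.6]
bridge (362.3, 216.5) 0.071 [-42.  -8.]
bridge (362.3, 216.5) 0.076 [-50.2  -2.3]
bridge (364.6, 221.6) 0.061 [-48.5 -10.5]
bridge (364.6, 221.6) 0.066 [-56.5  -4.9]
bridge (364.6, 221.6) 0.071 [-64.5   0.6]
bridge (364.6, 221.6) 0.076 [-72.5   6.1]
car (356.2, 225.8) 0.04 [-24.6  -5.3]
car (356.2, 225.8) 0.044 [-30.9  -1.1]
car (356.2, 225.8) 0.048 [-37.2   3. ]
car (358, 230) 0.04 [-43.1   1.4]
car (358, 230) 0.044 [-49.2   5.5]
car (358, 230) 0.048 [-55.4   9.6]
```

```bash
python3 - <<'E'
from g import *
from station import nets
yaw=-0.137;ex=np.array([np.cos(yaw),np.sin(yaw)]);ey=np.array([-np.sin(yaw),np.cos(yaw)]);W=np.array([.549,-.097])
f=lambda X:np.round([(X[:2]-W)@ex*1e3,(X[:2]-W)@ey*1e3],1)
print('topcam',P('top')[1][:3,3],'scenecam',P('scene')[1][:3,3])
for z in(.068,.072,.078):print('bridge top',z,f(ray('top',338.2,246.2,z)))
for z in(.044,.048):print('car0 top',z,f(ray('top',298,231.5,z)))
for z in(.085,.09):
    a,b=ray('top',379.3,216.5,z),ray('top',373.2,248.2,z);print('marks',z,f(a),f(b),f((a+b)/2), 'yaw',np.arctan2((a-b)[1],(a-b)[0]))
for p,q in(((313.8,234.6),(356,226.5)),((315.7,238.7),(357.2,229.6))):
    a,b=ray('scene',*p,.046),ray('scene',*q,.046);print('disp',f(a)-f(b))
# plate visible in scene0 / top0: agar ellipse via net masks not stored; net averages now
for c in('scene','top'):
    cams.camera(c)
    for q in('exposure_base','window','wheel_grip','pull_knob_grip','lamp'):
        r=nets.pinpoint(q,c);print(c,q,[f(np.array(x['location'])).tolist() for x in r[:1]])
E
```

```text
topcam [0.29015853 0.05560955 1.44558919] scenecam [-0.11097296  0.45741062  0.48704481]
bridge top 0.068 [-55.9  -0.4]
bridge top 0.072 [-56.6  -0.1]
bridge top 0.078 [-57.5   0.4]
car0 top 0.044 [-36.1 108.5]
car0 top 0.048 [-36.7 108.5]
marks 0.085 [ 39.2 -87.9] [-45.  -86.9] [ -2.9 -87.4] yaw -0.14850662954356922
marks 0.09 [ 38.1 -87.2] [-45.8 -86.2] [ -3.9 -86.7] yaw -0.14850662954356958
disp [  5.1 101.5]
disp [  1.1 100.6]
scene exposure_base [[-25.1, 42.7]]
scene window [[-1.9, -1.4]]
scene wheel_grip [[-63.3, 85.2]]
scene pull_knob_grip [[-7.4, -51.0]]
scene lamp [[148.2, -3.5]]
top exposure_base []
top window [[3.7, 3.8]]
top wheel_grip []
top pull_knob_grip [[-5.1, -47.9]]
top lamp [[148.7, -2.2]]
```

```bash
python3 -m pendant '[[[0,0,-5],[0,0,0],4.5],[[0,0,-5.5],[0,0,0],4.5],[[0,0,0],[0,0,0],4.5],[[0,0,0],[0,0,0],4.5],[[0,0,0],[0,0,0],4.5],[[0,0,0],[0,0,0],7.6],[[0,0,0],[0,0,0],7.6],[[0,0,0],[0,0,0],7.6],[[0,0,0],[0,0,3],7.6],[[0,0,0],[0,0,3],7.6]]' 40
python3 -m pendant '[[[0,0,0],[-2,3,4],7.6],[[0,0,0],[-3,5,2],7.6],[[0,0,0],[-3,5,0],7.6],[[0,0,0],[-3,5,0],7.6],[[0,0,0],[-2,5,0],7.6],[[0,0,0],[0,3,0],7.6],[[0,0,0],[0,0,0],7.6],[[0,0,0],[0,0,0],7.6],[[0,0,0],[0,0,0],7.6],[[0,0,0],[0,0,0],7.6]]'
python3 - <<'E'
from g import *
from station import nets
yaw=-0.145;ex=np.array([np.cos(yaw),np.sin(yaw)]);ey=np.array([-np.sin(yaw),np.cos(yaw)]);W=np.array([.549,-.097])
f=lambda X:np.round([(X[:2]-W)@ex*1e3,(X[:2]-W)@ey*1e3],1)
S=np.mean([cams.camera('scene').astype(float) for _ in range(6)],0);T=np.mean([cams.camera('top').astype(float) for _ in range(6)],0)
for n,I in(('s3',S),('t3',T)):cv2.imwrite(f'pics/raw_{n}.png',I[:,:,::-1].astype(np.uint8))
print(reds(S,(295,410,170,250)));print(reds(T,(255,400,190,280)))
for c in('scene','top'):
    for q in('plate','carriage','window'):
        print(c,q,[(f(np.array(x['location'])).tolist(),round(x['conf'],2)) for x in nets.pinpoint(q,c)[:3]])
a=S[205:245,300:400,::-1].astype(np.uint8);b=T[200:260,280:400,::-1].astype(np.uint8)
a=cv2.resize(a,(800,320),interpolation=cv2.INTER_CUBIC);b=cv2.resize(b,(560,280),interpolation=cv2.INTER_CUBIC)
o=np.zeros((600,800,3),np.uint8);o[:320]=a;o[320:,:560]=b;cv2.imwrite('pics/s3.png',o)
E
```

```text
time_s: 15.15
tcp_pos: [0.4955, -0.0001, 0.1447]
orientation: [-2.551, -1.832, 0.001]
contact_force: [1.1, 0.1, 0.0]
width: 0.0761
grip_force: 0.0
time_s: 16.4
tcp_pos: [0.366, 0.259, 0.2044]
orientation: [2.553, 1.83, 0.0]
contact_force: [0.5, -0.9, 0.3]
width: 0.0756
grip_force: 0.0
[([370.8, 182.1], [74, 11, 5, 3, 12]), ([362.9, 218.2], [66, 47, 4, 4, 8]), ([358.9, 228.4], [63, 57, 3, 4, 7])]
[([379.2, 216.5], [124, 25, 2, 4, 4]), ([365.6, 225.8], [109, 34, 5, 5, 19]), ([338.2, 246.2], [83, 55, 2, 4, 5]), ([373.2, 248.2], [118, 57, 2, 4, 5]), ([301.0, 256.5], [46, 66, 1, 2, 2])]
scene plate [([167.4, 202.1], 0.56)]
scene carriage [([-0.9, 1.0], 0.71)]
scene window [([1.5, 1.7], 0.62)]
top plate [([162.0, 198.5], 0.93)]
top carriage []
top window [([1.5, -0.2], 0.64)]
```

View pics/s3.png

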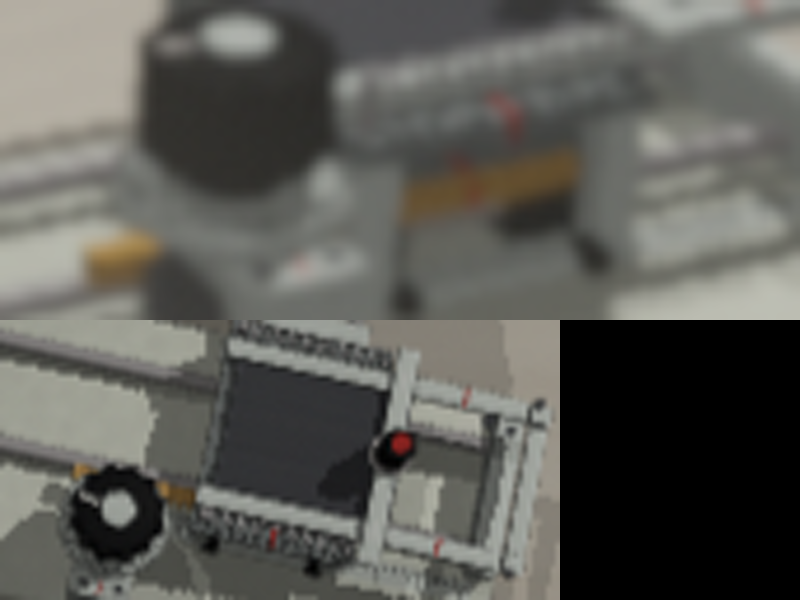

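```bash
python3 - <<'E'
from g import *
from station import nets
yaw=-0.145;ex=np.array([np.cos(yaw),np.sin(yaw)]);ey=np.array([-np.sin(yaw),np.cos(yaw)]);W=np.array([.549,-.097])
f=lambda X:np.round([(X[:2]-W)@ex*1e3,(X[:2]-W)@ey*1e3],1)
w=lambda x,y,z:np.r_[W+ex*x/1e3+ey*y/1e3,z/1e3]
# intensity-weighted red line: sub-pixel column per row
S=cv2.imread('pics/raw_s3.png')[:,:,::-1].astype(float)
for nm,(u0,u1,v0,v1) in dict(bridge=(357,369,215,224),car=(353,364,223,232)).items():
    a=S[v0:v1,u0:u1];r=a[:,:,0]-(a[:,:,1]+a[:,:,2])/2;r-=np.median(r,axis=1)[:,None];r=np.clip(r,0,None)
    print(nm,[(v0+i,round(float(u0+(x@np.arange(u1-u0))/x.sum()),1),int(x.max())) for i,x in enumerate(r)])
for x,z in((-40,48),(-40,44),(-40,40),(-46,48),(-46,40),(-56,78),(-56,72),(-56,66)):print(x,z,proj('scene',w(x,0,z)).round(1),'per 5mm',(proj('scene',w(x,5,z))-proj('scene',w(x,0,z))).round(1))
r=[]
for c in['scene']*6:
    cams.camera(c);r.append([f(np.array(nets.pinpoint(q,c)[0]['location'])) if nets.pinpoint(q,c) else [np.nan]*2 for q in('carriage','window')])
print(np.round(r,1).tolist())
E
```

```text
bridge [(215, 361.5, 2), (216, 361.6, 14), (217, 362.0, 27), (218, 362.8, 29), (219, 363.4, 29), (220, 363.7, 28), (221, 363.8, 22), (222, 363.9, 15), (223, 365.2, 4)]
car [(223, 359.6, 4), (224, 357.2, 7), (225, 358.9, 8), (226, 360.3, 4), (227, 359.8, 2), (228, 358.8, 6), (229, 358.4, 6), (230, 354.1, 3), (231, 354.0, 9)]
-40 48 [357.9 226.1] per 5mm [-2.   0.4]
-40 44 [357.8 227.7] per 5mm [-2.   0.4]
-40 40 [357.7 229.3] per 5mm [-2.   0.4]
-46 48 [359.4 227.3] per 5mm [-2.   0.4]
-46 40 [359.1 230.5] per 5mm [-2.   0.4]
-56 78 [362.7 217. ] per 5mm [-2.   0.4]
-56 72 [362.5 219.5] per 5mm [-2.   0.4]
-56 66 [362.3 222. ] per 5mm [-2.   0.4]
[[[-5.9, 0.7], [-2.9, 1.0]], [[-0.7, 1.7], [1.3, 1.2]], [[-2.9, -0.8], [1.0, 0.8]], [[-70.6, -212.2], [nan, nan]], [[0.2, -0.2], [nan, nan]], [[-1.5, -1.8], [nan, nan]]]
```

The carriage line now stands under the bridge line: nets and geometry agree to about 1–2 mm. The shutter is shut, with the knob's red cap at top-view pixel (365.6,225.8). Going to the knob, fingers to close along the base's y.

```bash
python3 -m pendant '[[[0,0,10],[1.73,-4.06,0],7.6],[[0,0,10],[1.73,-4.06,0],7.6],[[0,0,10],[1.73,-4.06,0],7.6],[[0,0,10],[1.73,-4.06,0],7.6],[[0,0,10],[1.73,-4.06,0],7.6],[[0,0,10],[1.73,-4.06,0],7.6],[[0,0,10],[1.73,-4.06,0],7.6],[[0,0,10],[1.73,-4.06,0],7.6],[[0,0,10],[1.73,-4.06,0],7.6],[[0,0,10.4],[1.73,-4.06,0],7.6]]'
python3 - <<'E'
from g import *
from station import nets,sense
s=sense();print(s['tcp_pos'],s['orientation'],s['joint_positions'])
print('cap top',ray('top',365.6,225.85,.129),'cap scene',ray('scene',370.8,182.1,.129))
cams.camera('top')
print([(x['location'],x['conf']) for x in nets.pinpoint('pull_knob_grip','top')[:1]])
E
```

```text
time_s: 19.9
tcp_pos: [0.5392, -0.1477, 0.2043]
orientation: [0.217, 3.134, 0.0]
contact_force: [0.8, 0.5, 0.1]
width: 0.0762
grip_force: 0.0
[ 0.53922593 -0.14769179  0.20427264] [2.16681681e-01 3.13393696e+00 1.47843403e-04] [-2.67406364e-01  1.91298893e-01 -2.10831982e-02  1.35826230e+00
  1.26549266e-04 -1.29345253e-01]
cap top [ 0.54044006 -0.14847159  0.129     ] cap scene [ 0.54220663 -0.14915296  0.129     ]
[([0.5383, -0.1444, 0.1102], 0.68)]
```

```bash
python3 -m pendant '[[[0,0,0],[0.2,-0.05,-2.5],7.6],[[0,0,0],[0,0,-2.5],7.6],[[0,0,0],[0,0,-2],7.6],[[0,0,0],[0,0,-2],6],[[0,0,0],[0,0,-1.6],5],[[0,0,0],[0,0,0],3.5],[[0,0,0],[0,0,0],2.5],[[0,0,0],[0,0,0],1.5],[[0,0,0],[0,0,0],1],[[0,0,0],[0,0,0],1]]' 40
python3 - <<'E'
from g import *
S=cams.camera('scene');T=cams.camera('top')
o=np.zeros((600,800,3),np.uint8);o[:320]=cv2.resize(S[170:234,290:450,::-1],(800,320),interpolation=cv2.INTER_CUBIC)
o[320:,:560]=cv2.resize(T[200:260,280:400,::-1],(560,280),interpolation=cv2.INTER_CUBIC);cv2.imwrite('pics/s4.png',o)
E
```

```text
time_s: 21.25
tcp_pos: [0.5411, -0.148, 0.0994]
orientation: [0.227, 3.132, -0.004]
contact_force: [-1.9, -4.5, 1.7]
width: 0.0167
grip_force: 39.3
```

View pics/s4.png

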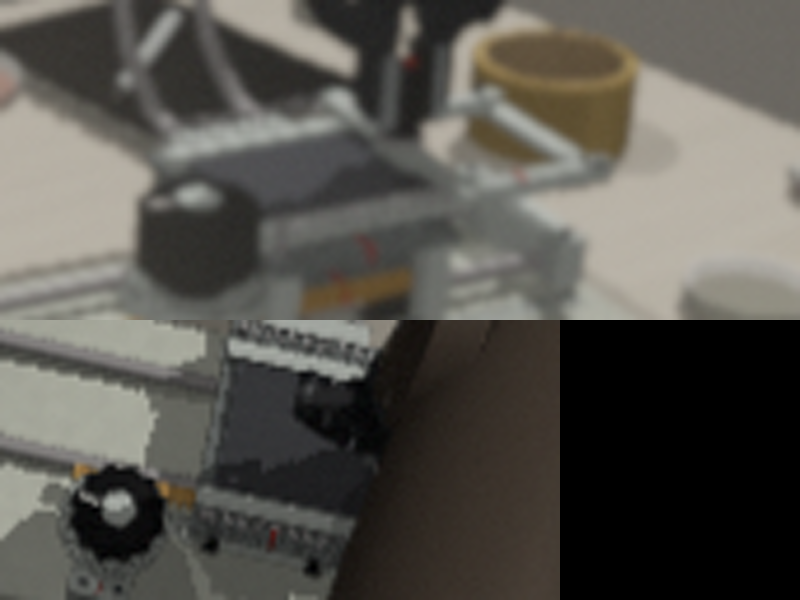

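The knob is held between the fingers (crop (405,75)) with the cross-bar still at the shut position. Next I draw it 32 mm first.

```bash
python3 -m pendant '[[[0,0,0],[-0.058,-0.396,0],1],[[0,0,0],[-0.058,-0.396,0],1],[[0,0,0],[-0.058,-0.396,0],1],[[0,0,0],[-0.058,-0.396,0],1],[[0,0,0],[-0.058,-0.396,0],1],[[0,0,0],[-0.058,-0.396,0],1],[[0,0,0],[-0.058,-0.396,0],1],[[0,0,0],[-0.058,-0.396,0],1],[[0,0,0],[0,0,0],1],[[0,0,0],[0,0,0],1]]' 50
python3 - <<'E'
from g import *
from station import sense
p=sense()['tcp_pos'];print(p,np.linalg.norm(p[:2]-np.array([.5411,-.148])))
S=np.mean([cams.camera('scene').astype(float) for _ in range(4)],0)
print(reds(S,(360,420,170,230)))
cv2.imwrite('pics/s5.png',cv2.resize(S[175:235,340:440,::-1].astype(np.uint8),(800,480),interpolation=cv2.INTER_CUBIC))
E
```

```text
time_s: 22.6
tcp_pos: [0.5367, -0.1774, 0.0994]
orientation: [0.225, 3.132, 0.004]
contact_force: [-0.9, 6.4, 6.0]
width: 0.0166
grip_force: 49.3
[ 0.53671509 -0.1774008   0.09936835] 0.029725984842346766
[([382.8, 180.0], [22, 9, 2, 3, 4]), ([363.7, 219.3], [3, 49, 2, 2, 3]), ([360.0, 229.0], [0, 59, 1, 1, 1])]
```

View pics/s5.png

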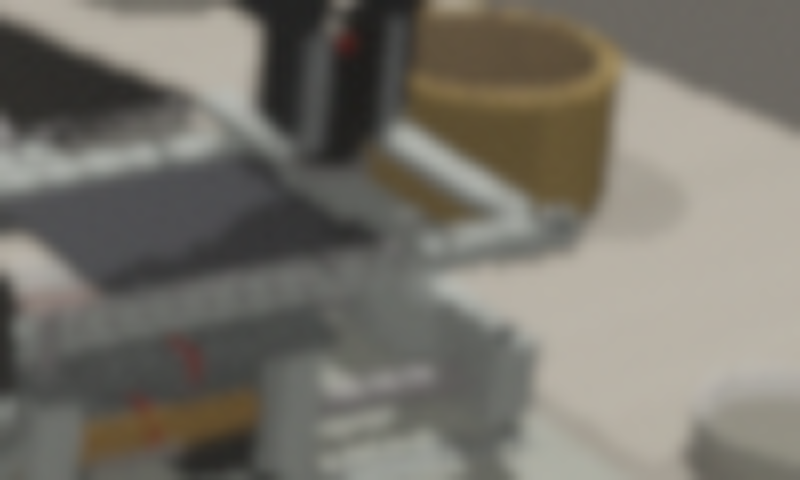

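The cross-bar moved about 30 mm and the red half-mark is now hidden behind the bar end near crop (420,240). I draw the remaining 6.4 mm.

```bash
python3 -m pendant '[[[0,0,0],[-0.03,-0.21,0],1],[[0,0,0],[-0.03,-0.21,0],1],[[0,0,0],[-0.03,-0.21,0],1],[[0,0,0],[0,0,0],1],[[0,0,0],[0,0,0],1],[[0,0,0],[0,0,0],1],[[0,0,0],[0,0,0],1],[[0,0,0],[0,0,0],1],[[0,0,0],[0,0,0],1],[[0,0,0],[0,0,0],1]]' 50
python3 - <<'E'
from g import *
from station import sense,nets
p=sense()['tcp_pos'];print(p,np.linalg.norm(p[:2]-np.array([.5411,-.148])))
S=np.mean([cams.camera('scene').astype(float) for _ in range(4)],0)
print(reds(S,(360,420,170,230)))
W=np.array([.549,-.097]);ey=np.array([.1445,.9895])
for r in reds(S,(360,420,170,190)):print('cap shift',(ray('scene',*r[0],.129)-ray('scene',370.8,182.1,.129))[:2]@ey)
for c in('scene','top'):
    cams.camera(c)
    for q in('plate','carriage','pull_knob_grip'):print(c,q,[(np.round(x['location'],4).tolist(),round((np.array(x['location'][:2])-W)@ey,4),round(x['conf'],2)) for x in nets.pinpoint(q,c)[:3]])
cv2.imwrite('pics/s6.png',cv2.resize(S[175:235,340:440,::-1].astype(np.uint8),(800,480),interpolation=cv2.INTER_CUBIC))
E
```

```text
time_s: 24.05
tcp_pos: [0.5358, -0.1835, 0.0994]
orientation: [0.224, 3.132, 0.004]
contact_force: [-0.6, 6.9, 7.1]
width: 0.0164
grip_force: 49.3
[ 0.53578884 -0.18345666  0.09937162] 0.03585224197418274
[([385.0, 179.5], [25, 9, 1, 2, 2]), ([363.5, 219.0], [3, 48, 2, 3, 4]), ([360.0, 229.0], [0, 59, 1, 1, 1])]
cap shift -0.03808306694298383
scene plate [([0.7439, 0.0772, -0.0028], np.float64(0.2005), 0.65), ([0.5428, -0.0982, 0.046], np.float64(-0.0021), 0.55)]
scene carriage [([0.5478, -0.0955, -0.0052], np.float64(0.0013), 0.65)]
scene pull_knob_grip [([0.5291, -0.1841, 0.1109], np.float64(-0.0891), 0.62)]
top plate [([0.7392, 0.0754, -0.0005], np.float64(0.1981), 0.88), ([0.5436, -0.0936, 0.0491], np.float64(0.0026), 0.8)]
top carriage [([0.5471, -0.0953, 0.0036], np.float64(0.0014), 0.4)]
top pull_knob_grip [([0.5343, -0.1797, 0.1139], np.float64(-0.084), 0.82)]
```

View pics/s6.png

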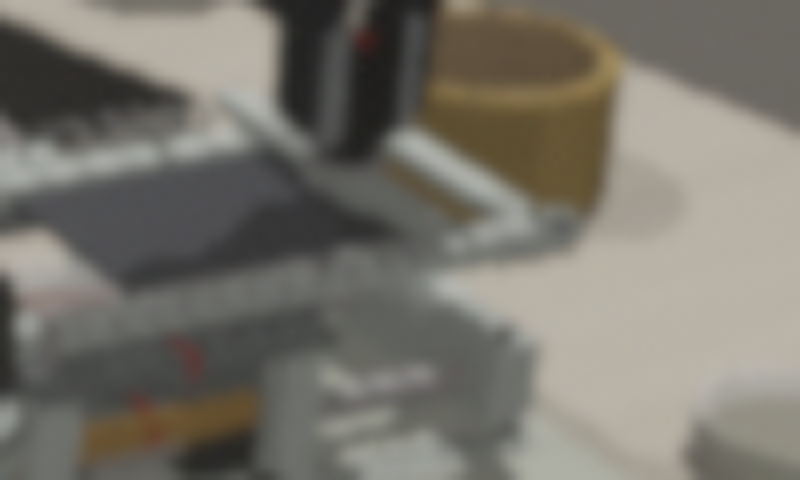

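The picture shows the knob (crop (365,40)) held with the window half open and the red lines at crop (185,355) and (150,420) still aligned. The opening measures about 36 mm, so I'm handing in.

```bash
python3 -c "
from station import robot;print(robot.sign_off())"
```

```text
the job is handed in; nothing more can be done
None
```

The job is handed in: the plate is centred under the window to within about 2 mm by my measurements, and the gripper holds the shutter at about 36 mm, half its travel; the verdict itself was not shown.

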